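# Tip the latch housing down into its nest and clamp it

### The job

The latch housing standing on end in the fixture's white-sided nest is ready for its cover screws: push it over towards the clamp so that it lies flat in the nest with the four screw holes facing up. Then push the clamp's red handle over and fully down so that the clamp locks and its pad holds the housing. Nothing needs gripping: pick nothing up, and leave the other things on the bench where they are.

Things in the scene. Friction and masses are not known exactly. Their poses are not given: they have to be found in the camera images.
- fixture: Assembly fixture bolted to the bench: aluminium plate 240 (x) x 104 (y) x 12 mm. Origin on the bench surface under the plate, which spans x -116 to 124. Its x axis runs along the white-sided channel (nest) from back stop to red-handled clamp; z up. Heights are above the bench. Black nest floor at 18; white cheeks at y +-22 to +-36, top at 38; riser and clamp fill x 54 to 124.
- back_stop (a point): bottom centre, at the nest floor, of the back stop's inner face (fixture x -100). The steel stop is 8 mm thick, top at height 32.
- front_stop (a point): bottom centre, at the nest floor, of the front stop's inner face (fixture x 48). The steel stop is 6 mm thick, top at height 32.
- housing: Steel latch housing, closed box 36 (x) x 40 (y) x 90 (z) mm, 0.21 to 0.38 kg, standing in the nest within 10 mm of the back stop, top at height 108. Origin: centre of its base; z along its length (up at the start), x towards the clamp. Its -x face is black with four brass-ringed screw holes. Tipped towards the clamp it passes balance at 22 degrees, then falls by itself to lie x axis down.
- housing_mid (a point): centre of that housing's box, 45 mm along its z from its base; height 36 when it lies in the nest.
- clamp_arm (a joint): angle of the toggle clamp's hold-down arm: about 0 open (arm upright at fixture x 58 to 72, its tip 134 mm above the bench, pad reaching back to x 45), 1.54 clamped (arm level, pointing to fixture -x). Driven by the handle through a toggle linkage; stays where it is left.
- clamp_pad: sprung rubber pad, 17 mm across, at the arm's end; 3 N per mm. Clamped, it stands on the lying housing at fixture x 15 and presses with about 5 N. Origin on the arm's centre line, its face 18 mm along -z.
- handle_pivot (a point): pivot of the red handle on the arm; its x points along the handle to the grip's end. Open: at fixture x 77, height 60, handle leaning 75 degrees up from fixture +x. As the handle swings towards +x and down, the pivot rises to height 84 (same x); it ends 4 degrees below level on a firm stop.
- handle_grip (a point): middle of the red grip, on its centre line, 78 mm from the pivot. Grip: 80 long (38 to 118 mm from the pivot), 22 wide (fixture y), 15 thick. Open: fixture x 97, height 135. Closed: x 155, height 79. Pushing it takes 1 to 3 N, a few newtons more at the end; once below level it is locked over centre and stays.
- housing_b: one of two housings waiting upright on the bench beside the fixture, on its side away from the robot; same shape as housing. Leave alone.
- housing_c: the second waiting housing, as housing_b. Leave alone.
- bowl: round steel bowl of aluminium clips, 156 mm across the rim, 50 high; origin under its centre. Leave alone.
- dish: shallow round steel dish of brass screws, 124 mm across the rim, 22 high; origin under its centre. Leave alone.
- screwdriver: yellow-handled screwdriver, 170 long, lying on the bench along the fixture on its side towards the robot; x points along it to the blade. Leave alone.
- cap_box: small orange open box of black end caps, 80 x 60 x 35 high, on the bench beside the clamp, away from the robot; origin under its centre. Leave alone.
Mind the look-alikes: they are no part of the job. Leave any green look-alike of the housing alone.

How it is judged:
By the outcome, as a careful person would: the job done as asked, in the order asked, and still so for the second after the job is handed in, with the robot touching nothing.
It also fails if it takes over 45 s, if anything falls off the work surface, if the arm or the gripper's body presses on something with over 40 N, if the wrist force passes 120 N, or if a joint passes its speed limit or range.

### The arm

A 7-joint arm with a two-finger parallel gripper is mounted at the origin on the work surface. World frame = base frame: x ahead of the robot, y to its left, z up, the work surface at z = 0. Lengths are in m, angles in rad, forces in N, time in s.
With the tool pointing down it reaches from about 0.4 to 0.9 m from the base axis. Payload 5.6 kg.
Tool frame: the origin (TCP) lies midway between the tips of the shut fingers; the grasp point (between the pads) lies 19 mm behind it; z points along the fingers, y is the line along which they close (so a half turn about z gives the same grasp; the last joint's range is limited). The gripper opens to 92 mm and grips with 3 to 60 N. Pads are 20 mm wide; open, the fingers measure 128 mm over their backs; the gripper's body (75 mm by 189 mm) begins 69 mm behind the grasp point.
Start: joints at [-1.328, 0.468, -0.012, 1.603, 0.006, 1.071, -0.056], TCP at [0.183, 0.624, 0.215] pointing down, gripper open.
Joint ranges: [-2.53, 2.53], [-0.31, 2.02], [-1.57, 1.55], [0.28, 2.44], [-1.29, 4.43], [0.15, 1.84], [-2.92, 2.92]. Speed limits (rad/s): [2.57, 2.57, 3.14, 3.14, 3.14, 3.14, 3.14].

### API

Orientations are given as a unit quaternion [w, x, y, z].
In Python, from rig import ctrl gives the robot as it stands.
- The arm moves only by the tool step_arm, never from a script. Its argument "targets" is a list of rows, each a list of 3 entries, a list of its own where there are three numbers: the finger opening in mm, from 0 to 91.9, then the shift along the world's x, y, z in mm, then the turn about the world's z in rad. A call has exactly 8 rows; each row shifts and turns the commanded pose from where the row before left it; what a row does not reach is not made up. A row lasts 1/10 s, in which the tool goes at most 50 mm and 8.59 degrees, less where a joint would pass 70% of its speed; a pose out of reach is approached as far as the arm can. A call is refused whole if a number of a shift passes 50 or a number of a turn 0.15, either way. A call with a gripper value outside its range is refused whole. The fingers move at their own pace and stop on an object; "force" is the grip in N (left out, the last holds). Time passes only in rows, so rows that do not move let the fingers close, or fill a call up. It gives the time, the measured TCP pose, the force, the opening and the grip force at its end, in the units of the state.
- ctrl.observe(): the state, without advancing time (a new reading comes with each control period).
- ctrl.capture(name): name is "scene" or "top" or "wrist"; returns the picture (384x512x3 uint8, red, green, blue); there is no depth.
- ctrl.camera_model(name): a dict with "fx", "fy", "cx", "cy" (pixels), "pose" (4x4, takes a point from camera to world coordinates); the wrist camera has in their place "hand_eye" (4x4, takes a point from camera to tool coordinates, whose origin is the TCP and whose axes are the flange's). Camera axes: x right, y down, z forward; pixel columns grow to the right and rows downward; lengths in m; the calibration is good to about 2 mm. A picture is of the moment at which its call begins: read the wrist's pose just before it. camera_model takes no time and is no camera call.
- ctrl.sign_off(): hands the job in; it is judged then, once.
The state is a dict: "clock": time; "joints": joint angles; "dq": joint speeds; "tau": joint torques, N m; "eef_pos": TCP position; "ee_rot": TCP orientation; "ft_force": force on the tool from outside, world axes, zero at the start; "moment": the same for the moment, N m; "width": opening from 0.0 (shut) to 1.0 (fully open); "gripper_force": force on a finger pad.
Only numpy, scipy, OpenCV 4.12 (cv2) and the standard library are available. Lean on these libraries where they do the work, as an engineer would, in place of code of your own. Each camera call takes 0.05 s, during which the arm holds its last target. There are 200 camera calls.

## Working session

There is one attempt and no reset: what is moved stays moved. The work goes in short steps, Python scripts to look and compute and a tool call to move; the robot and the scene stay as the last step left them, time stands still between calls to the robot, and variables do not carry over. Pictures are saved under pics/ and viewed, at most 10 in all, crops included, and the job is handed in when it is done.

Besides the shell and the picture viewer there is one more tool, called after "Emit:" by a JSON object that holds its "method" and its "body". step_arm: Moves the arm, as the interface text tells. Its arguments: {"type":"object","properties":{"targets":{"type":"array","items":{"type":"array"}},"force":{"type":"number"}},"required":["targets"]}

```bash
mkdir -p pics; python3 - <<'E'
from rig import ctrl
import cv2,numpy as np
a=[]
for n in("scene","top"):
    p=ctrl.capture(n);cv2.imwrite(f"pics/{n}0.png",p[:,:,::-1]);m=ctrl.camera_model(n);print(n,m["fx"],m["cx"],m["cy"],np.round(m["pose"],3).tolist())
s=ctrl.observe();print(s)
E
```

```text
scene 425.8635866712654 259.6503665724625 191.7452273794492 [[0.862, 0.436, -0.259, 0.962], [0.507, -0.748, 0.428, -0.619], [-0.007, -0.501, -0.866, 1.378], [0.0, 0.0, 0.0, 1.0]]
top 389.7476276014008 254.8070213573202 195.9070540619054 [[-0.005, -0.996, 0.093, 0.473], [-1.0, 0.008, 0.028, -0.016], [-0.028, -0.093, -0.995, 1.139], [0.0, 0.0, 0.0, 1.0]]
{'clock': 0.1, 'joints': array([-1.3279924 ,  0.4683239 , -0.01160436,  1.60350444,  0.00600399,
        1.07137177, -0.05629644]), 'dq': array([-0.0023688 , -0.00257247, -0.00049201, -0.00293528,  0.00037001,
        0.00108975,  0.00033362]), 'tau': array([ 5.99649975e-04, -5.21641374e+01, -1.26590504e-02, -2.44365138e+01,
       -5.67911798e-02,  1.40487254e-02,  5.74951628e-05]), 'eef_pos': array([0.18317507, 0.62312812, 0.21372423]), 'ee_rot': array([-5.40466999e-05,  1.42444628e-01,  9.89802460e-01, -7.84682815e-04]), 'ft_force': array([-0.08577828, -0.70981088,  0.51712368]), 'moment': array([-0.00354988,  0.04424856, -0.00248536]), 'gripper_force': 0.0, 'width': 0.9997629399980587}
```

View pics/scene0.png

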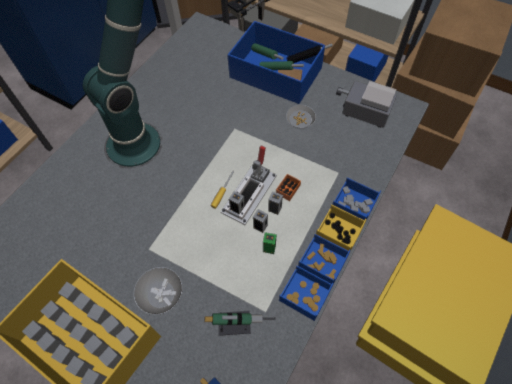

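View pics/top0.png

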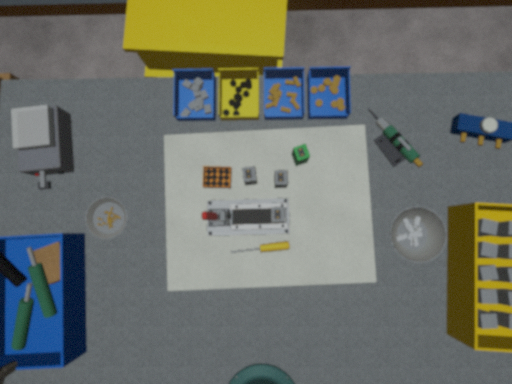

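The scene view shows the fixture at about (248,190), with the red handle at (261,155) and the upright housing at (237,202). In the top view the fixture spans columns 207-289 and rows 198-236, with its red handle at the left (207,215), so fixture +x is roughly world +y. Upright candidates in the top view are (280,215) in the nest, (250,175) and (281,178) as the waiting pair, and the green look-alike at (301,153). The one in the nest fits the description. I'll enlarge to confirm.

```bash
python3 - <<'E'
import cv2,numpy as np
a=cv2.imread("pics/top0.png")[160:260,195:300];b=cv2.imread("pics/scene0.png")[135:235,205:310]
c=np.vstack([cv2.resize(x,None,fx=5,fy=3*5/3,interpolation=cv2.INTER_CUBIC)for x in(a,b)])
cv2.imwrite("pics/c1.png",cv2.resize(np.hstack([c[:500],c[500:]]),(798,380)))
cv2.imwrite("pics/c2.png",cv2.resize(a,None,fx=7,fy=6,interpolation=cv2.INTER_CUBIC)[:600])
E
```

```text
(no output)
```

View pics/c1.png

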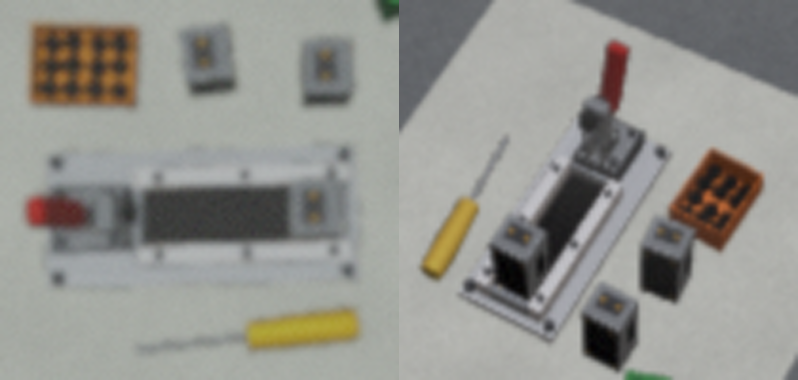

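The crop confirms it: the grey housing in the nest is at crop (317,208), at the far end from the red handle at (55,212). The plate's bolts are at crop (56,160), (345,153), (350,272) and (57,278).

```bash
cat > h.py <<'E'
from rig import ctrl
import numpy as np
def cast(n,u,v,z):
    m=ctrl.camera_model(n);P=m["pose"];d=P[:3,:3]@[(u-m["cx"])/m["fx"],(v-m["cy"])/m["fy"],1]
    return P[:3,3]+d*(z-P[2,3])/d[2]
def fix(p,c,ax):
    d=np.array(p)[:2]-c; return np.array([d@ax, d@[-ax[1],ax[0]]])*1e3
E
python3 - <<'E'
from h import *
f=lambda u,v,z:cast("top",195+(u+.5)/3.8-.5,160+(v+.5)/3.8-.5,z)
B=[f(*p,.012)[:2] for p in((56,160),(345,153),(350,272),(57,278))];print(np.round(B,4))
ax=B[0]-B[1]+B[3]-B[2];print(np.linalg.norm(ax)/2);ax/=np.linalg.norm(ax);o=np.mean(B,0)-.004*ax
print("o",o,"ax",ax,"yaw",np.arctan2(ax[1],ax[0]))
for n,p in dict(tl=(290,180,.108),tr=(343,180,.108),br=(345,237,.108),bl=(290,237,.108),grip=(40,212,.15),nest0=(143,215,.018)).items(): print(n,fix(f(*p),o,ax))
E
```

```text
[[ 0.562   0.1482]
 [ 0.5657 -0.0729]
 [ 0.4753 -0.0755]
 [ 0.472   0.1469]]
0.2217848625261015
o [0.51881204 0.03268041] ax [-0.01570021  0.99987674] yaw 1.5864971793290314
tl [-62.51487376 -19.38882641]
tr [-99.37213496 -18.54090126]
br [-99.63543456  21.0792071 ]
bl [-61.52365644  20.24413466]
grip [106.03860251   0.93346172]
nest0 [48.18798155 -1.15070009]
```

Emit:
{"method": "step_arm", "body": {"targets": [[0,[40,-25,4],-0.08],[0,[40,-25,4],-0.08],[0,[40,-25,4],-0.08],[0,[40,-25,4],-0.08],[0,[40,-25,4],-0.08],[0,[40,-25,4],-0.08],[0,[40,-25,4],-0.08],[0,[40,-25,4],-0.08]]}}

```text
clock: 0.9
eef_pos: [0.5045, 0.4222, 0.2464]
ee_rot: [-0.0, 0.448, 0.894, -0.0]
ft_force: [-0.1, 1.3, 0.1]
width: 0.329
gripper_force: 0.0
```

Emit:
{"method": "step_arm", "body": {"targets": [[0,[2,-40,0],-0.08],[0,[2,-40,0],-0.08],[0,[2,-40,0],-0.08],[0,[2,-40,0],-0.08],[0,[2,-40,0],-0.08],[0,[2,-40,0],-0.08],[0,[2,-40,0],-0.08],[0,[2,-40,0],-0.07]]}}

```text
clock: 1.7
eef_pos: [0.5189, 0.102, 0.2464]
ee_rot: [-0.0, 0.703, 0.711, -0.0]
ft_force: [-0.1, 0.1, -0.1]
width: 0.004
gripper_force: 0.0
```

Emit:
{"method": "step_arm", "body": {"targets": [[0,[0,-40,0],0],[0,[0,-40,0],0],[0,[0,-40,0],0],[0,[0,-40,0],0],[0,[0,-40,0],0],[0,[0,-10,0],0],[0,[0,0,0],0],[0,[0,0,0],0]]}}

```text
clock: 2.5
eef_pos: [0.5193, -0.1049, 0.2462]
ee_rot: [-0.001, 0.701, 0.713, 0.0]
ft_force: [-0.8, -0.4, 0.1]
width: 0.002
gripper_force: 0.0
```

Emit:
{"method": "step_arm", "body": {"targets": [[0,[2,0,-25],0],[0,[0,0,-25],0],[0,[0,0,-25],0],[0,[0,0,-25],0],[0,[0,0,-25],0],[0,[0,0,-25],0],[0,[0,0,0],0],[0,[0,0,0],0]]}}

```text
clock: 3.3
eef_pos: [0.5215, -0.105, 0.0967]
ee_rot: [-0.0, 0.701, 0.713, -0.0]
ft_force: [-0.1, 0.5, 1.1]
width: 0.003
gripper_force: 0.0
```

```bash
python3 - <<'E'
from rig import ctrl
import cv2,numpy as np
a=ctrl.capture("wrist")[:,:,::-1];b=ctrl.capture("scene")[135:235,205:310,::-1]
cv2.imwrite("pics/w1.png",np.hstack([cv2.resize(a,(400,300)),cv2.resize(b,(315,300),interpolation=cv2.INTER_CUBIC)]))
E
```

```text
(no output)
```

View pics/w1.png

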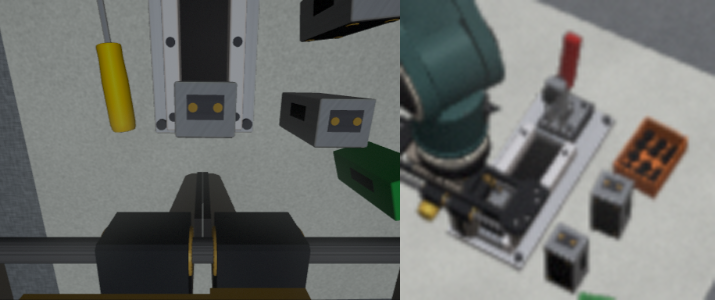

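The wrist view shows the shut fingers at (203,190), in line with the housing top at (205,108). The scene view shows them clear behind it. Pushing.

Emit:
{"method": "step_arm", "body": {"targets": [[0,[0,10,0],0],[0,[0,10,0],0],[0,[0,5,0],0],[0,[0,5,0],0],[0,[0,5,0],0],[0,[0,5,0],0],[0,[0,4,0],0],[0,[0,4,0],0]]}}

```text
clock: 4.2
eef_pos: [0.5213, -0.0581, 0.0966]
ee_rot: [-0.0, 0.702, 0.712, -0.0]
ft_force: [-0.6, -0.8, 0.1]
width: 0.003
gripper_force: 0.2
```

Emit:
{"method": "step_arm", "body": {"targets": [[0,[0,3,0],0],[0,[0,3,0],0],[0,[0,3,0],0],[0,[0,3,0],0],[0,[0,3,0],0],[0,[0,3,0],0],[0,[0,3,0],0],[0,[0,0,0],0]]}}

```text
clock: 5.0
eef_pos: [0.5213, -0.0368, 0.0966]
ee_rot: [-0.0, 0.702, 0.713, 0.0]
ft_force: [-0.5, 0.3, -0.4]
width: 0.007
gripper_force: 0.0
```

```bash
python3 - <<'E'
from rig import ctrl
import cv2,numpy as np
a=ctrl.capture("wrist")[:,:,::-1];b=ctrl.capture("scene")[135:235,205:310,::-1]
cv2.imwrite("pics/w2.png",np.hstack([cv2.resize(a,(400,300)),cv2.resize(b,(315,300),interpolation=cv2.INTER_CUBIC)]))
E
```

```text
(no output)
```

View pics/w2.png

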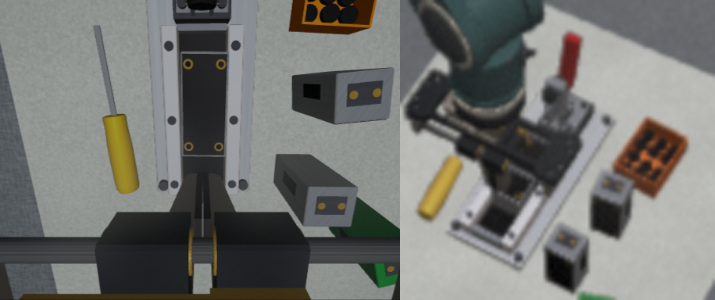

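The housing lies in the nest with its four brass-ringed holes up, at columns 182-226 and rows 53-155 of the left panel. I'll check where its ends are along the nest.

```bash
python3 - <<'E'
from h import *
from scipy.spatial.transform import Rotation as R
s=ctrl.observe();m=ctrl.camera_model("wrist");q=s["ee_rot"];T=np.eye(4);T[:3,:3]=R.from_quat([q[1],q[2],q[3],q[0]]).as_matrix();T[:3,3]=s["eef_pos"]
P=T@m["hand_eye"];o=np.array([.5188,.0327]);ax=np.array([-.0157,.99988])
for n,u,v,z in(("far",204,53,.054),("near",204,155,.054),("fl",182,53,.054),("fr",226,53,.054),("nl",181,155,.054),("nr",226,155,.054),("nestend",204,28,.018)):
    d=P[:3,:3]@[(u*1.28-m["cx"])/m["fx"],(v*1.28-m["cy"])/m["fy"],1];p=P[:3,3]+d*(z-P[2,3])/d[2];print(n,fix(p,o,ax).round(1))
E
```

```text
far [25.8 -2.9]
near [-60.5  -3. ]
fl [25.8 14.8]
fr [ 25.8 -20.7]
nl [-60.5  17.8]
nr [-60.6 -22.9]
nestend [50.8 -3.2]
```

The housing covers fixture x -60 to 26, so the pad position at 15 falls on it. Now I'll lift, cross to the near side of the handle and descend.

Emit:
{"method": "step_arm", "body": {"targets": [[0,[0,0,30],0],[0,[0,0,40],0],[0,[0,0,40],0],[0,[0,36,10],0],[-0.0,[-1,36,0],0],[0,[-1,36,0],0],[0,[-1,36,0],0],[0,[0,0,0],0]]}}

```text
clock: 5.9
eef_pos: [0.5177, 0.1121, 0.2164]
ee_rot: [-0.001, 0.699, 0.715, 0.001]
ft_force: [-0.5, 0.2, -0.3]
width: 0.006
gripper_force: 0.0
```

Emit:
{"method": "step_arm", "body": {"targets": [[0,[0,0,0],0],[0,[0,0,-20],0],[0,[0,0,-20],0],[0,[0,0,-18],0],[0,[0,0,-10],0],[0,[0,0,0],0],[0,[0,0,0],0],[0,[0,0,0],0]]}}

```text
clock: 6.7
eef_pos: [0.5191, 0.1064, 0.1495]
ee_rot: [0.0, 0.702, 0.712, 0.001]
ft_force: [-0.6, 0.5, -0.2]
width: 0.004
gripper_force: 0.0
```

```bash
python3 - <<'E'
from rig import ctrl
import cv2,numpy as np
a=ctrl.capture("wrist")[:,:,::-1];b=ctrl.capture("scene")[120:220,205:310,::-1]
cv2.imwrite("pics/w3.png",np.hstack([cv2.resize(a,(400,300)),cv2.resize(b,(315,300),interpolation=cv2.INTER_CUBIC)]))
E
```

```text
(no output)
```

View pics/w3.png

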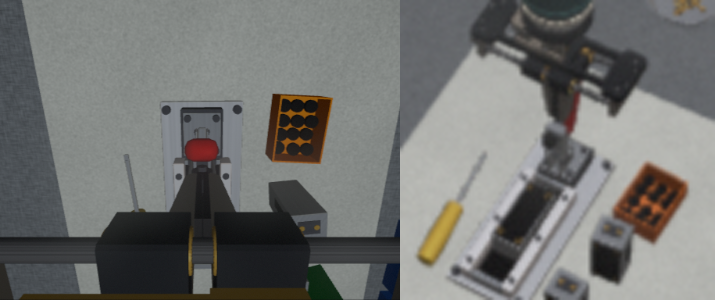

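The wrist view shows the red grip at (202,149), directly ahead of the fingers and centred on them. The fingers stand between the arm and the handle. Now I'll push along the handle's arc.

Emit:
{"method": "step_arm", "body": {"targets": [[0,[0,10,0],0],[0,[0,8,-1],0],[0,[0,8,-1],0],[0,[0,6,-1],0],[0,[-1,7,-3],0],[0,[0,7,-3],0],[0,[0,6,-3],0],[0,[0,5,-4],0]]}}

```text
clock: 7.6
eef_pos: [0.5175, 0.1643, 0.1326]
ee_rot: [0.0, 0.702, 0.712, 0.0]
ft_force: [-1.4, -0.5, 4.3]
width: 0.006
gripper_force: 1.7
```

Emit:
{"method": "step_arm", "body": {"targets": [[0,[0,5,-4],0],[0,[0,5,-4],0],[0,[-1,4,-5],0],[0,[0,4,-6],0],[0,[0,3,-6],0],[0,[0,2,-5],0],[0,[0,1,-5],0],[0,[0,0,0],0]]}}

```text
clock: 8.4
eef_pos: [0.5155, 0.1877, 0.0965]
ee_rot: [-0.0, 0.702, 0.712, -0.001]
ft_force: [-0.3, -1.0, 1.0]
width: 0.005
gripper_force: 0.0
```

Emit:
{"method": "step_arm", "body": {"targets": [[0,[0,0,-2],0],[0,[0,0,-2],0],[0,[0,0,-2],0],[0,[0,0,-2],0],[0,[0,0,-1],0],[0,[0,0,-1],0],[0,[0,0,-1],0],[0,[0,0,0],0]]}}

```text
clock: 9.2
eef_pos: [0.5164, 0.1878, 0.0869]
ee_rot: [-0.0, 0.702, 0.712, 0.0]
ft_force: [-1.5, 0.9, 3.6]
width: 0.009
gripper_force: 2.2
```

Emit:
{"method": "step_arm", "body": {"targets": [[0,[0,0,-1],0],[0,[0,0,-1],0],[0,[0,0,-1],0],[0,[0,0,-1],0],[0,[0,0,0],0],[0,[0,0,0],0],[0,[0,0,0],0],[0,[0,0,0],0]]}}

```text
clock: 10.0
eef_pos: [0.5166, 0.1883, 0.0845]
ee_rot: [-0.001, 0.702, 0.712, 0.001]
ft_force: [-5.2, 0.1, 17.5]
width: 0.006
gripper_force: 8.9
```

Emit:
{"method": "step_arm", "body": {"targets": [[0,[0,0,-1],0],[0,[0,0,-1],0],[0,[0,0,0],0],[0,[0,0,0],0],[0,[0,0,0],0],[0,[0,0,0],0],[0,[0,0,0],0],[0,[0,0,0],0]]}}

```text
clock: 10.8
eef_pos: [0.5167, 0.1886, 0.0833]
ee_rot: [-0.001, 0.702, 0.712, 0.001]
ft_force: [-7.8, 0.9, 24.2]
width: 0.002
gripper_force: 12.1
```

Force is rising steadily against the firm stop, and the height matches the closed handle. I'll retreat upward and check.

Emit:
{"method": "step_arm", "body": {"targets": [[0,[0,0,5],0],[0,[0,0,10],0],[0,[0,0,30],0],[0,[0,0,40],0],[0,[0,0,40],0],[0,[0,40,30],0],[0,[0,40,0],0],[0,[0,40,0],0]]}}

```text
clock: 11.6
eef_pos: [0.5169, 0.3089, 0.2373]
ee_rot: [0.0, 0.702, 0.712, 0.002]
ft_force: [0.2, 0.2, -0.9]
width: 0.003
gripper_force: 0.0
```

Emit:
{"method": "step_arm", "body": {"targets": [[0,[-20,40,0],0],[0,[-20,40,0],0],[0,[-20,40,0],0],[0,[-20,40,0],0],[0,[0,0,0],0],[0,[0,0,0],0],[0,[0,0,0],0],[0,[0,0,0],0]]}}

```text
clock: 12.4
eef_pos: [0.4376, 0.4659, 0.2357]
ee_rot: [0.0, 0.703, 0.711, 0.0]
ft_force: [-0.5, -0.3, 0.8]
width: 0.003
gripper_force: 0.0
```

```bash
python3 - <<'E'
from rig import ctrl
import cv2,numpy as np
a=ctrl.capture("top")[160:260,180:300,::-1];b=ctrl.capture("scene")[130:230,205:310,::-1]
cv2.imwrite("pics/w4.png",np.hstack([cv2.resize(x,(400,360),interpolation=cv2.INTER_CUBIC) for x in(a,b)]))
E
```

```text
(no output)
```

View pics/w4.png

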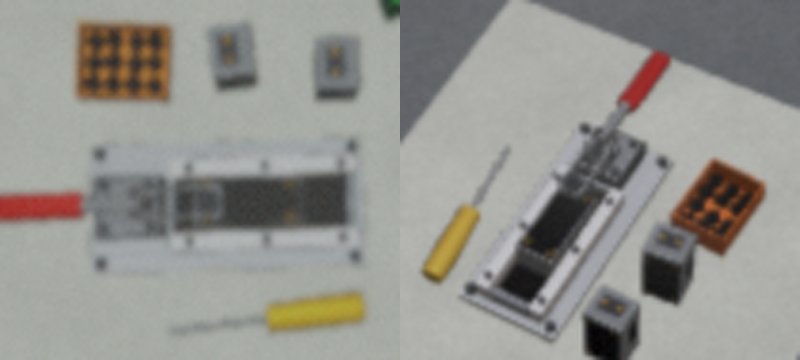

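The handle lies flat, with its grip at (40,207) in the left panel. The arm is level with its pad on the housing at (200,200), and everything else is where it was. The fingertip reached 83 mm, while a level handle's top would be at about 91 mm, so the handle is past centre. Handing in.

```bash
python3 -c "
from rig import ctrl
print(ctrl.sign_off())"
```

```text
the job is handed in; nothing more can be done
None
```

I tipped the housing flat in the nest with its four screw holes up, then pushed the red handle down to its stop so the clamp holds the housing; the job is handed in at about 12.5 s, and the last pictures showed nothing else near the fixture had moved.

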